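# Swing the frame press over the bar and key its cycle

### The arm

A 6-joint arm with a two-finger parallel gripper is mounted at the origin on the work surface. World frame = base frame: x ahead of the robot, y to its left, z up, the work surface at z = 0. Lengths are in m, angles in rad, forces in N, time in s.
With the tool pointing down it reaches from about 0.3 to 0.75 m from the base axis. Payload 8.5 kg.
Tool frame: the origin (TCP) lies between the finger pads; the fingertips stand 25 mm ahead of it and the grasp point (between the pads) lies 6 mm ahead of it (bot.finger_overhang is the distance from the TCP to the fingertips, in m); z points along the fingers, y is the line along which they close (so a half turn about z gives the same grasp; the last joint's range is limited). The gripper opens to 88 mm and grips with 3 to 60 N. Pads are 18 mm wide; open, the fingers measure 123 mm over their backs; the gripper's body (75 mm by 187 mm) begins 45 mm behind the grasp point.
Start: joints at [0.908, 0.381, 1.297, -0, 1.464, -0.215], TCP at [0.238, 0.496, 0.264] pointing down, gripper open.
Joint ranges: [-3.11, 3.11], [-0.89, 2.33], [0.22, 2.48], [-1.42, 4.56], [0.17, 2.85], [-2.88, 2.88]. Speed limits (rad/s): [2.39, 2.39, 3.14, 3.14, 3.14, 3.14].

### API

Orientations are given as a rotation vector (axis times angle).
In Python, from station import bot, optics gives the robot as it stands.
- The arm moves only by the shell command python3 -m inch 'ROWS' [FORCE]. ROWS is a JSON object of lists of equal length, an entry for each row: "gripper": the finger opening in m, from 0 to 0.0881; "delta_pos": the shift along the tool's x, y, z in m, a list of three; "turn": the turn, a rotation vector about the tool's x, y, z in rad, a list of three. In form: {"gripper": [gripper, ...], "delta_pos": [[tx, ty, tz], ...], "turn": [[ax, ay, az], ...]}. A call has 1 to 5 rows; each row is the pose to reach, as a shift and turn from the pose commanded when the call began, along the tool's axes at that moment; what a row does not reach only later rows make up. A row lasts 1/10 s, in which the tool goes at most 50 mm and 8.59 degrees, less where a joint would pass 70% of its speed; a pose out of reach is approached as far as the arm can. A call with a gripper value outside its range is refused whole. The fingers move at their own pace and stop on an object; FORCE is the grip in N (left out, the last holds). Time passes only in rows, so rows that repeat a pose let the fingers close. It gives the time, the measured TCP pose, the force, the opening and the grip force at its end, in the units of the state.
- bot.sense(): the state, without advancing time (a new reading comes with each control period).
- optics.read_camera(name): name is "scene" or "side" or "wrist"; returns the picture (384x512x3 uint8, red, green, blue); there is no depth.
- optics.camera_model(name): a dict with "fov_y" (degrees; the focal length in pixels is half the picture's height over the tangent of half this angle, whatever the lens; pixels are square), "cx", "cy" (the principal point, pixels), "k1" (the pictures are not rectified: a ray, as slopes to the right and down, at radius r is drawn at 1 + k1 r^2 times it, then the intrinsics apply), "world_from_camera" (4x4, takes a point from camera to world coordinates). Camera axes: x right, y down, z forward; pixel columns grow to the right and rows downward; lengths in m; the calibration is good to about 2 mm. A picture is of the moment at which its call begins: read the wrist's pose just before it. camera_model takes no time and is no camera call; for the wrist camera it gives the pose at the moment of the call.
- bot.hand_in(): hands the job in; it is judged then, once.
Trained networks look in the newest picture that a camera, given by its name, has taken for a name from the list of things; names that differ only in an ending like _2 or _b are one class to them, and where a whole thing is asked for, a point or a joint stands for the part that bears it (a point fixed in the world has none). Each returns a list of dicts, best first, with "p" (0 to 1); they miss things now and then, are a little off and sometimes report something else, mostly with a low value. They report only what shows in the picture. A call takes as long as a camera call.
- optics.look_for(camera, label): "position" ([column, row] as shares, 0 to 1, of the picture: columns of its width, rows of its height, amid what is visible of it).
- optics.regions_of(camera, label): "mask" (384x512 bool, what is visible of it) and "position" ([column, row] as shares, 0 to 1, of the picture: columns of its width, rows of its height, amid what is visible of it).
The state is a dict: "clock": time; "qpos": joint angles; "joint_velocities": joint speeds; "effort": joint torques, N m; "position": TCP position; "eef_rot": TCP orientation; "contact_force": force on the tool from outside, world axes, zero at the start; "ft_torque": the same for the moment, N m; "opening": finger opening in m; "grip_force": force on a finger pad.
Only numpy, scipy, OpenCV 4.12 (cv2) and the standard library are available. Lean on these libraries where they do the work, as an engineer would, in place of code of your own. Each camera call takes 0.05 s, during which the arm holds its last target. There are 200 camera calls.

### The job

Get the frame press going on the pine bar in its cradle: first swing the press arm by its black handle from over the keys right round to its stop above the bar. Then, leaning the fingers in under the hood, press the three sloping keys one at a time in the order yellow, blue, green, each fully home until you feel it bottom and its white pin has dropped, then let it come back up; press gently, since the caps stand at different heights and must not be forced. Leave the arm at its stop and do not disturb the bars, tools, mug, bottle or block.

Things in the scene. Friction and masses are not known exactly. Their poses are not given: they have to be found in the camera images.
- press: Dark cast iron frame press fixed to the bench on a 290 x 360 mm plate 15 mm thick. Origin: on the bench under the plate's middle; x away from the robot at yaw 0, z up. In its frame (mm): column at x 90, y 0, 54 across, 200 high; key board about y -125; cradle along x at y 145, holding a pine bar whose top is at z 78; green power unit at x 90, y 75, 165 high.
- hood_edge (a point): Middle of the hood's free lower edge. The hood, 170 mm long along the key row, 12 mm thick, juts over the keys from a wall behind them; this edge is just about above the caps' middles, 50 mm over them. A coloured square on its top marks each key below. A gripper pointing straight down does not get to the keys; one leaned over to the press's -y side, square to the board, does.
- press_pivot (a point): Pivot of the swing arm: point on the column's upright axis, at the top of the column, 200 mm above the bench.
- press_arm (a joint): Swing angle of the press arm about the column, rad. 0: over the keys, pointing (pivot to handle) 105 degrees clockwise from the press's +x seen from above. Grows clockwise, the handle passing on the robot's side, to the stop at 2.18, over the pine bar. Stiff (3 N at the handle), stays where it is left.
- press_grip (a point): Middle of the upright black round handle, which revolves freely, at the arm's outer end: 26 mm across, 55 mm tall; this point is 252 mm above the bench, 210 mm from the pivot axis. The arm's top (32 mm wide) is 28 mm below this point. A steel ram hangs under the arm 150 mm from the pivot, down to 168 mm above the bench.
- yellow_unit: The yellow key's black collar, 36 mm across, on the grey board, which slopes 35 degrees down to the press's -y. Origin: collar's centre on the board; z out of the board along the key's travel, x along the row, y up the slope. The round yellow cap, 28 mm across, has its top 16 to 22 mm out when up (differs, not measured) and goes in 7 mm to a hard stop. Keys are 48 mm apart, colours in any order.
- yellow_key (a joint): How far the yellow key is pressed, m: 0 out, 0.007 fully home. Spring: about 2 N at first, 5 N just before the bottom; returns by itself.
- yellow_tell (a joint): Drop of the yellow key's white tell-tale pin (8 mm across, on the yellow patch 36 mm down the slope from the key), m: 0 standing up, 0.007 sunk. The key takes it down and it stays down.
- blue_unit: The blue key's black collar, 36 mm across, on the grey board, which slopes 35 degrees down to the press's -y. Origin: collar's centre on the board; z out of the board along the key's travel, x along the row, y up the slope. The round blue cap, 28 mm across, has its top 16 to 22 mm out when up (differs, not measured) and goes in 7 mm to a hard stop. Keys are 48 mm apart, colours in any order.
- blue_key (a joint): How far the blue key is pressed, m: 0 out, 0.007 fully home. Spring: about 2 N at first, 5 N just before the bottom; returns by itself.
- blue_tell (a joint): Drop of the blue key's white tell-tale pin (8 mm across, on the blue patch 36 mm down the slope from the key), m: 0 standing up, 0.007 sunk. The key takes it down and it stays down.
- green_unit: The green key's black collar, 36 mm across, on the grey board, which slopes 35 degrees down to the press's -y. Origin: collar's centre on the board; z out of the board along the key's travel, x along the row, y up the slope. The round green cap, 28 mm across, has its top 16 to 22 mm out when up (differs, not measured) and goes in 7 mm to a hard stop. Keys are 48 mm apart, colours in any order.
- green_key (a joint): How far the green key is pressed, m: 0 out, 0.007 fully home. Spring: about 2 N at first, 5 N just before the bottom; returns by itself.
- green_tell (a joint): Drop of the green key's white tell-tale pin (8 mm across, on the green patch 36 mm down the slope from the key), m: 0 standing up, 0.007 sunk. The key takes it down and it stays down.
- bar_loaded: Pale pine top bar, 430 x 27 x 18 mm, lying in the press's cradle; origin under its middle, x along it. Not to be disturbed.
- bar_spare: Second pale pine top bar, 430 x 27 x 18 mm, on the bench; origin under its middle, x along it. Not to be disturbed.
- hive_tool: Red steel hive tool, 245 x 46 x 18 mm, flat on the bench; origin under the middle of its red shank, x along it. Not to be disturbed.
- tack_hammer: Small claw tack hammer with ash handle, 240 mm long, lying; origin under the handle's middle, x towards the head. Not to be disturbed.
- tack_mug: White enamel mug of brass tacks, 82 mm across, 85 mm high; origin under its centre. Not to be disturbed.
- glue_bottle: Glue bottle, 60 mm across, 170 mm high; origin under its centre. Not to be disturbed.
- mallet_block: Dark wooden tapping block, 90 x 60 x 45 mm; origin under its centre. Not to be disturbed.

How it is judged:
By the outcome, as a careful person would: the job done as asked, in the order asked, and still so for the second after the job is handed in, with the robot touching nothing.
It also fails if it takes over 62 s, if anything falls off the work surface, if the arm or the gripper's body presses on something with over 40 N, if the wrist force passes 120 N, or if a joint passes its speed limit or range.

## Working session

There is one attempt and no reset: what is moved stays moved. The work goes in short steps, Python scripts to look and compute and a shell command to move; the robot and the scene stay as the last step left them, time stands still between calls to the robot, and variables do not carry over. Pictures are saved under pics/ and viewed, at most 10 in all, crops included, and the job is handed in when it is done.

```bash
ls; mkdir -p pics; cat > h.py <<'E'
import numpy as np,cv2,json
from station import bot,optics
from scipy.spatial.transform import Rotation as R
from scipy.optimize import least_squares
def cam(n):
    m=optics.camera_model(n); f=192/np.tan(np.radians(m["fov_y"])/2)
    return f,m["cx"],m["cy"],m["k1"],np.array(m["world_from_camera"])
def proj(c,P):
    f,cx,cy,k,T=c; p=(np.atleast_2d(P)-T[:3,3])@T[:3,:3]
    s=p[:,:2]/p[:,2:]; s=s*(1+k*(s**2).sum(1,keepdims=True)); return s*f+[cx,cy]
def ray(c,uv):
    f,cx,cy,k,T=c; d=(np.array(uv,float)-[cx,cy])/f; s=d.copy()
    for _ in range(30): s=d/(1+k*(s@s))
    return T[:3,3],T[:3,:3]@np.array([*s,1])
def onz(c,uv,z):
    o,d=ray(c,uv); return o+d*(z-o[2])/d[2]
def press2w(p,x,y,yaw):
    c,s=np.cos(yaw),np.sin(yaw); p=np.atleast_2d(p); return np.c_[x+c*p[:,0]-s*p[:,1],y+s*p[:,0]+c*p[:,1],p[:,2]]
E
python3 - <<'E'
from h import *
ims=[]
for n in("scene","side"):
    im=optics.read_camera(n); cv2.imwrite(f"pics/{n}0.png",im[:,:,::-1])
    c=cam(n); print(n,c[:4],np.round(c[4],3).tolist())
    for l in("press","hood_edge","press_pivot","press_grip","yellow_unit","blue_unit","green_unit","yellow_key","blue_key","green_key","yellow_tell","bar_loaded","tack_mug","glue_bottle"):
        r=optics.look_for(n,l)[:2]; print(l,[(np.round(np.array(q["position"])*[512,384],1).tolist(),round(q["p"],2)) for q in r])
E
```

```text
pics
scene (np.float64(455.5370622573516), 261.32269974673005, 192.38172052036174, -0.11736742001393458) [[0.791, 0.38, -0.481, 1.184], [0.612, -0.506, 0.607, -0.744], [-0.013, -0.774, -0.633, 0.964], [0.0, 0.0, 0.0, 1.0]]
press [([253.0, 230.8], 0.87)]
hood_edge [([251.4, 230.4], 0.89)]
press_pivot [([253.8, 233.3], 0.97)]
press_grip [([236.2, 198.4], 0.89), ([253.3, 228.7], 0.35)]
yellow_unit [([204.6, 231.2], 0.65)]
blue_unit [([212.5, 240.5], 0.71)]
green_unit [([223.1, 251.2], 0.8), ([202.6, 235.6], 0.56)]
yellow_key [([335.2, 163.2], 0.41), ([202.4, 231.8], 0.38)]
blue_key []
green_key [([253.6, 230.4], 0.58)]
yellow_tell [([117.0, 289.1], 0.58)]
bar_loaded [([302.7, 207.8], 0.84)]
tack_mug [([148.3, 334.7], 0.61)]
glue_bottle [([225.6, 316.3], 0.93), ([335.5, 163.8], 0.61)]
side (np.float64(371.0715784982719), 258.37482164241885, 187.0287529128335, -0.11917856953914016) [[0.077, -0.697, 0.713, -0.185], [-0.997, -0.066, 0.042, -0.022], [0.018, -0.714, -0.7, 0.893], [0.0, 0.0, 0.0, 1.0]]
press [([268.5, 216.2], 0.9)]
hood_edge [([270.2, 217.3], 0.58)]
press_pivot [([268.9, 217.1], 0.69), ([401.2, 281.2], 0.66)]
press_grip [([295.6, 166.2], 0.69), ([142.8, 242.5], 0.45)]
yellow_unit [([157.0, 188.2], 0.68), ([309.8, 229.4], 0.46)]
blue_unit [([315.9, 221.5], 0.67)]
green_unit [([309.0, 230.0], 0.4)]
yellow_key [([306.0, 229.6], 0.48)]
blue_key [([309.7, 230.9], 0.38)]
green_key [([141.2, 240.5], 0.19)]
yellow_tell [([297.5, 170.3], 0.24)]
bar_loaded [([212.0, 219.9], 0.58)]
tack_mug [([407.0, 216.1], 0.78)]
glue_bottle [([359.3, 180.5], 0.97)]
```

View pics/scene0.png

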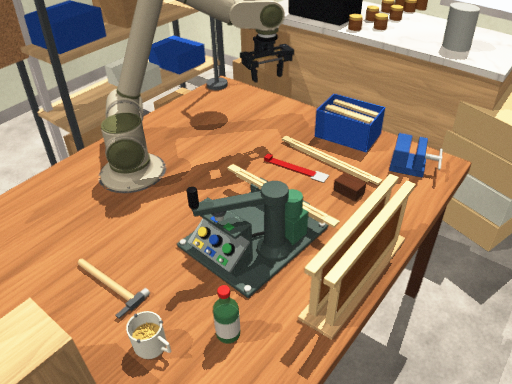

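View pics/side0.png

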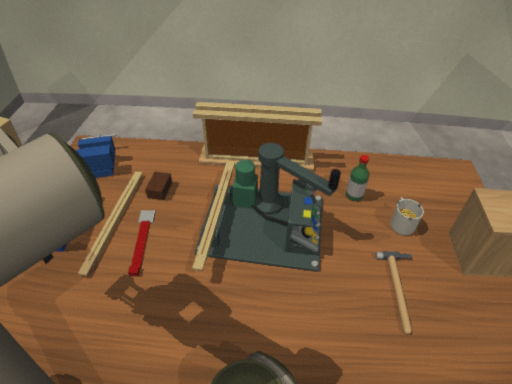

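The scene view shows the press at about (253,230), with keys yellow (203,231), blue (214,240) and green (228,249) and the handle at (193,197). In the side view the press is at (268,216) and the handle at (335,179). I'll zoom in next.

```bash
python3 - <<'E'
import cv2,numpy as np
a=cv2.imread("pics/scene0.png")[175:300,170:330]; b=cv2.imread("pics/side0.png")[135:275,195:345]
a=cv2.resize(a,None,fx=5,fy=4.8,interpolation=cv2.INTER_CUBIC)[:600,:800]
cv2.imwrite("pics/z1.png",a)
cv2.imwrite("pics/z2.png",cv2.resize(b,None,fx=4,fy=4,interpolation=cv2.INTER_CUBIC))
E
```

```text
(no output)
```

View pics/z1.png

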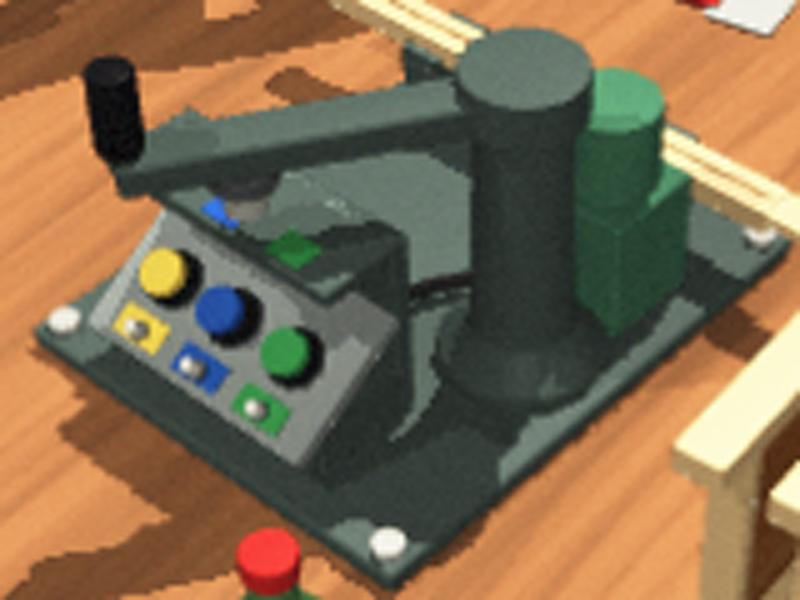

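View pics/z2.png

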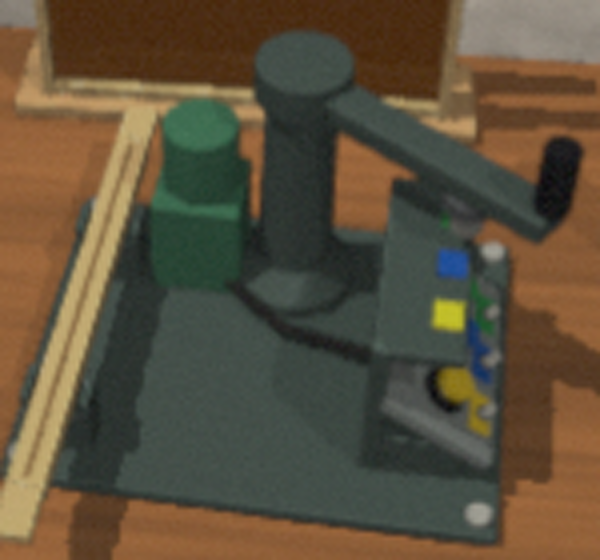

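Seen zoomed: yellow is nearest the robot, then blue, then green. Cap, pin and plate-corner pixels are clear. In z1 the caps are at (162,275), (220,308) and (286,352). Next I'll fit the press pose from these.

```bash
cat > fit.py <<'E'
from h import *
A=lambda u,v:(170+u/5,175+v/4.8); B=lambda u,v:(195+u/4,135+v/4)
S,D=cam("scene"),cam("side")
n=np.array([0,-np.sin(np.radians(35)),np.cos(np.radians(35))]); sl=np.array([0,-np.cos(np.radians(35)),-np.sin(np.radians(35))])
def pts(q):
    x,y,yaw,kx,ky,kz,hz,a,r=q
    k=[np.array([kx+i*.048,ky,kz]) for i in(-1,0,1)]
    cap=[c+.019*n for c in k]; pin=[c+.036*sl+.006*n for c in k]
    g=np.array([.09+r*np.cos(a),r*np.sin(a),.252])
    C=lambda sx,sy:np.array([sx*.145,sy*.18,.015])
    return [(S,C(1,-1),A(390,578)),(S,C(-1,-1),A(38,330)),(S,C(1,1),A(790,245)),(D,C(-1,-1),B(498,532)),(D,C(1,-1),B(510,262)),
     (S,cap[0],A(162,275)),(S,cap[1],A(220,308)),(S,cap[2],A(286,352)),(D,cap[0],B(455,388)),
     (S,pin[0],A(138,330)),(S,pin[1],A(192,367)),(S,pin[2],A(257,410)),(D,pin[0],B(487,408)),(D,pin[1],B(492,357)),(D,pin[2],B(493,310)),
     (S,g,A(117,112)),(D,g,B(558,182)),(S,np.array([.09,0,hz]),A(524,70)),(D,np.array([.09,0,hz]),B(304,66))]
def res(q): 
    x,y,yaw=q[:3]
    e=[proj(c,press2w(p,x,y,yaw))[0]-uv for c,p,uv in pts(q)]
    return np.concatenate(e)
q0=[.6,0,0,-.02,-.125,.06,.22,np.radians(-105),.21]
s=least_squares(res,q0,loss="soft_l1")
if __name__=="__main__":
    q=s.x; print(np.round(q,4),"ang",np.degrees(q[7]),"yaw deg",np.degrees(q[2]))
    print(np.round(res(q).reshape(-1,2),1).tolist())
    print("pivot",press2w([.09,0,.2],*q[:3]),"grip",press2w([.09+q[8]*np.cos(q[7]),q[8]*np.sin(q[7]),.252],*q[:3]))
    for i in(-1,0,1): print("key",press2w([q[3]+i*.048,q[4],q[5]],*q[:3]))
    s=bot.sense(); print(s["position"],s["eef_rot"],R.from_rotvec(s["eef_rot"]).as_matrix().round(3).tolist(),s["clock"])
E
python3 fit.py
```

```text
[ 0.5595  0.003  -0.0741 -0.0155 -0.1278  0.0643  0.2242 -2.1452  0.2148] ang -122.91205959963632 yaw deg -4.2464497604002585
[[-1.0, -0.5], [-2.4, -1.7], [0.4, -2.6], [0.8, 0.2], [0.9, -5.5], [-0.3, -0.7], [-0.0, 0.5], [-0.9, -0.2], [1.2, -2.7], [-0.2, -0.0], [0.7, 0.6], [-0.2, 0.2], [-0.4, 0.2], [-1.0, 0.2], [-0.6, 0.0], [-0.4, -1.4], [0.2, -2.8], [2.0, 1.0], [-0.7, -1.4]]
pivot [[ 0.64925216 -0.00365096  0.2       ]] grip [[ 0.51949868 -0.17485216  0.252     ]]
key [[ 0.48668993 -0.11972938  0.06429668]]
key [[ 0.53455816 -0.12328362  0.06429668]]
key [[ 0.58242639 -0.12683786  0.06429668]]
[0.23813514 0.49577079 0.26377902] [6.97503541e-01 3.06314154e+00 1.20940639e-04] [[-0.901, 0.433, 0.0], [0.433, 0.901, 0.0], [-0.0, 0.0, -1.0]] 1.5
```

```bash
sed -i 's/,(D,C(1,-1),B(510,262))//' fit.py; python3 fit.py
cat > plan.py <<'E'
from h import *
def down(psi):
    # tool down, tool y at world heading psi (deg)
    y=np.array([np.cos(np.radians(psi)),np.sin(np.radians(psi)),0]); z=np.array([0,0,-1.]); return R.from_matrix(np.c_[np.cross(y,z),y,z])
def rel(p,rot,s=None):
    s=s or bot.sense(); T=R.from_rotvec(s["eef_rot"])
    return (T.inv().apply(np.array(p)-s["position"])).round(4).tolist(),(T.inv()*rot).as_rotvec().round(3).tolist()
E
python3 -c "
from plan import *
print(rel([.52,-.175,.37],down(125)))"
```

```text
[ 0.5604  0.0022 -0.074  -0.0165 -0.127   0.0643  0.2246 -2.1511  0.2147] ang -123.24758033600399 yaw deg -4.2388975253996275
[[-0.9, -0.2], [-2.4, -1.4], [0.5, -2.3], [1.1, -0.0], [-0.3, -0.7], [-0.0, 0.5], [-0.9, -0.2], [1.2, -2.7], [-0.2, -0.0], [0.7, 0.6], [-0.2, 0.2], [-0.4, 0.2], [-1.0, 0.2], [-0.6, 0.0], [-0.4, -1.4], [0.2, -2.8], [2.1, 1.2], [-0.4, -1.7]]
pivot [[ 0.65016347 -0.00448324  0.2       ]] grip [[ 0.51949868 -0.17485215  0.252     ]]
key [[ 0.48668611 -0.11973435  0.06429511]]
key [[ 0.53455481 -0.12328228  0.06429511]]
key [[ 0.5824235  -0.12683021  0.06429511]]
[0.23813514 0.49577079 0.26377902] [6.97503541e-01 3.06314154e+00 1.20940639e-04] [[-0.901, 0.433, 0.0], [0.433, 0.901, 0.0], [-0.0, 0.0, -1.0]] 1.5
([-0.5445, -0.4826, -0.1062], [0.0, 0.0, -1.059])
```

```bash
python3 -m inch '{"gripper":[0.085,0.085,0.085,0.085,0.085],"delta_pos":[[-0.03,-0.028,-0.02],[-0.06,-0.056,-0.04],[-0.095,-0.085,-0.06],[-0.13,-0.115,-0.08],[-0.16,-0.145,-0.106]],"turn":[[0,0,-0.1],[0,0,-0.2],[0,0,-0.3],[0,0,-0.4],[0,0,-0.5]]}'
python3 -c "
from plan import *
print(rel([.52,-.175,.37],down(125)))"
```

```text
clock: 2.0
position: [0.3198, 0.294, 0.3701]
eef_rot: [0.088, -3.139, 0.001]
contact_force: [-0.2, 0.0, -0.4]
opening: 0.085
grip_force: 0.0
([-0.1735, -0.4795, 0.0002], [-0.0, -0.001, -0.555])
```

```bash
python3 -m inch '{"gripper":[0.085,0.085,0.085,0.085,0.085],"delta_pos":[[-0.016,-0.044,0],[-0.032,-0.088,0],[-0.048,-0.132,0],[-0.064,-0.176,0],[-0.08,-0.22,0]],"turn":[[0,0,-0.06],[0,0,-0.12],[0,0,-0.18],[0,0,-0.24],[0,0,-0.3]]}' >/dev/null
python3 -c "
from plan import *
print(rel([.52,-.175,.37],down(125)))"
```

```text
([-0.0141, -0.2754, 0.0001], [-0.0, 0.001, -0.256])
```

```bash
python3 -m inch '{"gripper":[0.085,0.085,0.085,0.085,0.085],"delta_pos":[[-0.002,-0.046,0],[-0.004,-0.092,0],[-0.007,-0.138,0],[-0.01,-0.184,0],[-0.012,-0.23,0]],"turn":[[0,0,-0.06],[0,0,-0.12],[0,0,-0.18],[0,0,-0.22],[0,0,-0.256]]}' >/dev/null
python3 -c "
from plan import *
c=cam('wrist');im=optics.read_camera('wrist'); cv2.imwrite('pics/w1.png',im[:,:,::-1]); np.save('w1.npy',np.array(c[4]))
print(c[:4],c[4].round(3).tolist())
print(rel([.52,-.175,.37],down(125)), [(np.array(q['position'])*[512,384],q['p']) for q in optics.look_for('wrist','press_grip')])
print(proj(c,[.5195,-.1748,.2795]),proj(c,[.5195,-.1748,.2245]))"
```

```text
(np.float64(285.4483819971784), 258.4310139387197, 195.40222817769038, 0.02015222318590391) [[-0.572, 0.784, 0.241, 0.44], [0.82, 0.546, 0.169, -0.176], [0.001, 0.294, -0.956, 0.49], [0.0, 0.0, 0.0, 1.0]]
([0.0074, -0.039, -0.0017], [-0.001, -0.002, -0.003]) [(array([250.6752, 250.4064]), 0.82)]
[[201.08947393 196.76026114]] [[212.0883505  179.59247448]]
```

View pics/w1.png

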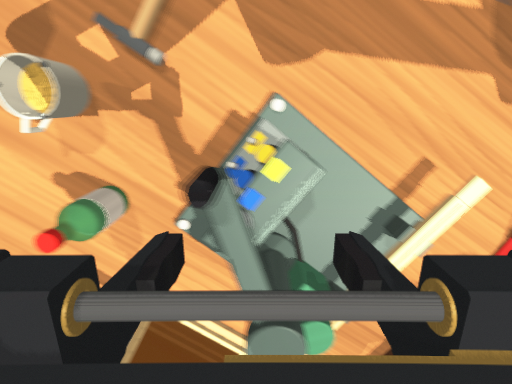

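The wrist view shows the handle top at about (201,191), the plate's near corner at (276,93), and the hood squares yellow (276,169) and blue (251,199). The prediction was within 6 px. I'll add these points and refit.

```bash
python3 - <<'E'
s=open('fit.py').read()
s=s.replace('S,D=cam("scene"),cam("side")','S,D=cam("scene"),cam("side")\nW=(*cam("wrist")[:4],np.load("w1.npy"))')
s=s.replace("     (S,g,A(117,112))","     (W,C(-1,-1),(276,93)),(W,g+[0,0,.0275],(201,191)),\n     (S,g,A(117,112))")
open('fit.py','w').write(s)
E
python3 fit.py | head -4
python3 -c "
from plan import *
for z in(.34,.262): print(rel([.518,-.176,z],down(125)))"
```

```text
[ 0.5628  0.0024 -0.074  -0.0189 -0.1275  0.0643  0.2249 -2.1664  0.2204] ang -124.1244297961468 yaw deg -4.237627217645974
[[-0.1, 0.2], [-1.8, -1.1], [1.2, -2.0], [1.0, -0.8], [-0.3, -0.7], [-0.0, 0.5], [-0.9, -0.2], [1.2, -2.7], [-0.2, -0.0], [0.7, 0.6], [-0.2, 0.2], [-0.4, 0.2], [-1.0, 0.2], [-0.6, 0.0], [0.3, -1.3], [0.1, 0.3], [-2.2, -1.5], [1.2, -1.7], [2.9, 1.4], [-0.5, -2.2]]
pivot [[ 0.65252585 -0.00421704  0.2       ]] grip [[ 0.51571055 -0.17707002  0.252     ]]
key [[ 0.48668547 -0.11973518  0.06429485]]
([0.0103, -0.0417, 0.0282], [0.001, -0.001, -0.006])
([0.0102, -0.0418, 0.1062], [0.001, -0.001, -0.006])
```

```bash
python3 -m inch '{"gripper":[0.085,0.085,0.085,0.085,0.085],"delta_pos":[[0.01,-0.042,0.01],[0.01,-0.042,0.03],[0.01,-0.042,0.06],[0.01,-0.042,0.09],[0.01,-0.042,0.106]],"turn":[[0,0,0],[0,0,0],[0,0,0],[0,0,0],[0,0,0]]}' 15 | tail -5
python3 -m inch '{"gripper":[0.02,0.02,0.02,0.02,0.02],"delta_pos":[[0,0,0],[0,0,0],[0,0,0],[0,0,0],[0,0,0]],"turn":[[0,0,0],[0,0,0],[0,0,0],[0,0,0],[0,0,0]]}' 15
```

```text
position: [0.5166, -0.1708, 0.2616]
eef_rot: [0.94, -2.995, -0.004]
contact_force: [-0.1, -0.9, -0.7]
opening: 0.0846
grip_force: 0.0
clock: 4.1
position: [0.5175, -0.1717, 0.2644]
eef_rot: [-0.94, 2.997, -0.002]
contact_force: [-0.1, -0.8, 0.4]
opening: 0.0471
grip_force: 0.0
```

```bash
python3 -c "
from plan import *
s=bot.sense();print(s['position'],s['contact_force'],s['opening'],s['grip_force'])
im=optics.read_camera('side'); cv2.imwrite('pics/s2.png',cv2.resize(im[115:275,195:365,::-1],None,fx=3,fy=3))
piv=np.array([.650,-.004]);d=s['position'][:2]-piv; print(np.linalg.norm(d),np.degrees(np.arctan2(d[1],d[0])))"
```

```text
[ 0.5174672  -0.17170156  0.2644342 ] [-0.14021176 -0.79555668  0.43019447] 0.04710555103306557 0.0
0.21374928051953834 -128.31895167141755
```

View pics/s2.png

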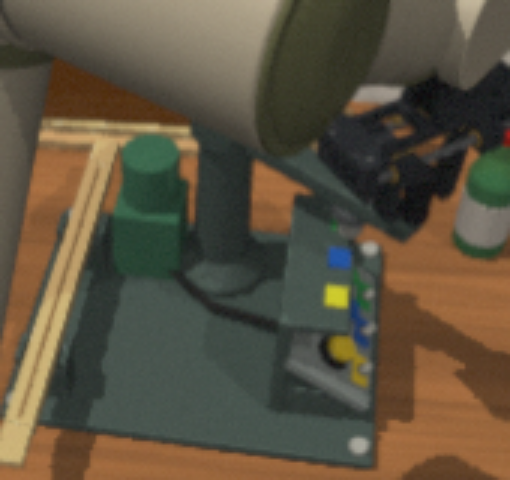

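The side view shows the fingers straddling the handle at about (390,200), with the arm unmoved. I'll keep closing.

```bash
python3 -m inch '{"gripper":[0.02,0.02,0.02,0.02,0.02],"delta_pos":[[0,0,0],[0,0,0],[0,0,0],[0,0,0],[0,0,0]],"turn":[[0,0,0],[0,0,0],[0,0,0],[0,0,0],[0,0,0]]}' 15 
python3 - <<'E'
from plan import *
s=bot.sense(); print(s['qpos'].round(2) if hasattr(s['qpos'],'round') else s['qpos'])
T=R.from_rotvec(s["eef_rot"]).as_matrix(); print("y heading",np.degrees(np.arctan2(T[1,1],T[0,1])))
E
```

```text
clock: 4.65
position: [0.5174, -0.172, 0.2639]
eef_rot: [-0.94, 2.997, -0.001]
contact_force: [0.6, -2.9, 0.7]
opening: 0.0255
grip_force: 15.0
[-0.54  0.37  1.31 -0.    1.46 -2.72]
y heading 124.83321781889809
```

```bash
cat > swing.py <<'E'
from plan import *
import sys
dth,dps,z=float(sys.argv[1]),float(sys.argv[2]),.2635
s=bot.sense();piv=np.array([.648,-.006]);p=s['position'];d=p[:2]-piv;a=np.arctan2(d[1],d[0]);T=R.from_rotvec(s["eef_rot"]);M=T.as_matrix();psi=np.degrees(np.arctan2(M[1,1],M[0,1]))
print("r",np.linalg.norm(d),"ang",np.degrees(a)%360,"psi",psi)
for i in range(1,6):
    b=a-np.radians(dth*i); print(rel([*(piv+.2105*np.array([np.cos(b),np.sin(b)])),z],down(psi-dps*i),s))
E
python3 swing.py 6 5
```

```text
r 0.21118990834129187 ang 231.81363440275317 psi 124.83321781889809
([0.0047, 0.0216, 0.0004], [-0.001, -0.0, 0.087])
([0.0077, 0.0434, 0.0004], [-0.001, -0.0, 0.175])
([0.0085, 0.0654, 0.0003], [-0.001, 0.0, 0.262])
([0.0069, 0.0874, 0.0003], [-0.001, 0.0, 0.349])
([0.0031, 0.1091, 0.0003], [-0.001, 0.0, 0.436])
```

```bash
python3 -m inch '{"gripper":[0.02,0.02,0.02,0.02,0.02],"delta_pos":[[0.0047,0.0216,0],[0.0077,0.0434,0],[0.0085,0.0654,0],[0.0069,0.0874,0],[0.0031,0.1091,0]],"turn":[[0,0,0.087],[0,0,0.175],[0,0,0.262],[0,0,0.349],[0,0,0.436]]}' 15; python3 swing.py 6 5
```

```text
clock: 5.15
position: [0.4507, -0.0842, 0.2638]
eef_rot: [0.263, -3.127, 0.003]
contact_force: [-3.3, -6.0, 2.7]
opening: 0.0254
grip_force: 15.0
r 0.21220325113607097 ang 201.63420284055846 psi 99.60692607863295
([0.0018, 0.0221, 0.0003], [-0.002, -0.003, 0.087])
([0.003, 0.0441, 0.0003], [-0.002, -0.003, 0.175])
([0.0018, 0.0661, 0.0002], [-0.002, -0.003, 0.262])
([-0.0016, 0.0879, 0.0002], [-0.002, -0.003, 0.349])
([-0.0073, 0.1092, 0.0001], [-0.003, -0.003, 0.436])
```

```bash
python3 -m inch '{"gripper":[0.02,0.02,0.02,0.02,0.02],"delta_pos":[[0.001,0.0221,0],[0.0023,0.0441,0],[0.001,0.0661,0],[-0.0023,0.0879,0],[-0.008,0.1092,0]],"turn":[[0,0,0.087],[0,0,0.175],[0,0,0.262],[0,0,0.349],[0,0,0.436]]}' 15; python3 swing.py 6 5
```

```text
clock: 5.65
position: [0.4395, 0.0258, 0.2638]
eef_rot: [-0.418, -3.109, 0.002]
contact_force: [-5.4, -4.1, 3.6]
opening: 0.0254
grip_force: 15.0
r 0.2109570690740443 ang 171.32456696388945 psi 74.67270299046766
([0.0009, 0.022, 0.0002], [-0.002, -0.004, 0.087])
([0.0, 0.0441, 0.0002], [-0.002, -0.004, 0.175])
([-0.0032, 0.0659, 0.0001], [-0.003, -0.004, 0.262])
([-0.0086, 0.0872, 0.0], [-0.003, -0.004, 0.349])
([-0.0163, 0.1079, -0.0], [-0.003, -0.004, 0.436])
```

```bash
python3 -m inch '{"gripper":[0.02,0.02,0.02,0.02,0.02],"delta_pos":[[0,0.022,0],[-0.001,0.0441,0],[-0.0042,0.0659,0],[-0.0096,0.0872,0],[-0.0173,0.1079,0]],"turn":[[0,0,0.087],[0,0,0.175],[0,0,0.262],[0,0,0.349],[0,0,0.436]]}' 15; python3 swing.py 3 2
```

```text
clock: 6.15
position: [0.485, 0.126, 0.2638]
eef_rot: [-1.08, -2.946, 0.002]
contact_force: [-2.9, -3.1, 3.4]
opening: 0.0254
grip_force: 15.0
r 0.2097835826673442 ang 140.99812738145175 psi 49.7490012443414
([0.0007, 0.011, 0.0002], [-0.002, -0.003, 0.035])
([0.0, 0.022, 0.0002], [-0.003, -0.003, 0.07])
([-0.0012, 0.033, 0.0002], [-0.003, -0.003, 0.105])
([-0.0029, 0.0438, 0.0001], [-0.003, -0.003, 0.14])
([-0.0053, 0.0546, 0.0001], [-0.003, -0.003, 0.175])
```

```bash
python3 -m inch '{"gripper":[0.02,0.02,0.02,0.02,0.02],"delta_pos":[[0,0.011,0],[0,0.022,0],[-0.0012,0.033,0],[-0.0029,0.0438,0],[-0.004,0.05,0]],"turn":[[0,0,0.035],[0,0,0.07],[0,0,0.105],[0,0,0.14],[0,0,0.16]]}' 15; python3 swing.py 1 0
```

```text
clock: 6.65
position: [0.5218, 0.1606, 0.2638]
eef_rot: [-1.31, -2.855, 0.001]
contact_force: [-1.0, -4.6, 2.9]
opening: 0.0257
grip_force: 15.0
r 0.20901405339261797 ang 127.14720321027724 psi 40.690307171421566
([0.0012, 0.0038, 0.0003], [-0.001, -0.0, -0.0])
([0.0009, 0.0074, 0.0003], [-0.001, -0.0, -0.0])
([0.0005, 0.0111, 0.0003], [-0.001, -0.0, -0.0])
([0.0001, 0.0147, 0.0003], [-0.001, -0.0, -0.0])
([-0.0005, 0.0184, 0.0003], [-0.001, -0.0, -0.0])
```

```bash
for k in 1; do python3 -m inch '{"gripper":[0.02,0.02,0.02],"delta_pos":[[0,0.003,0],[0,0.005,0],[0,0.006,0]],"turn":[[0,0,0],[0,0,0],[0,0,0]]}' 15; done; python3 swing.py 1 0|head -1
```

```text
clock: 6.95
position: [0.523, 0.1616, 0.2636]
eef_rot: [-1.307, -2.85, 0.017]
contact_force: [-22.2, -20.5, 11.0]
opening: 0.0256
grip_force: 15.0
r 0.20913084120342573 ang 126.72056792772015 psi 40.709282895029716
```

```bash
python3 -m inch '{"gripper":[0.02,0.02],"delta_pos":[[0,-0.003,0],[0,-0.003,0]],"turn":[[0,0,0],[0,0,0]]}' 15; python3 -m inch '{"gripper":[0.07,0.07,0.07,0.07,0.07],"delta_pos":[[0,0,0],[0,0,0],[0,0,0],[0,0,0],[0,0,0]],"turn":[[0,0,0],[0,0,0],[0,0,0],[0,0,0],[0,0,0]]}'
```

```text
clock: 7.15
position: [0.5225, 0.1612, 0.2637]
eef_rot: [-1.308, -2.853, 0.006]
contact_force: [-7.9, -7.7, 3.8]
opening: 0.0252
grip_force: 15.0
clock: 7.65
position: [0.524, 0.1625, 0.2636]
eef_rot: [-1.309, -2.856, -0.0]
contact_force: [-0.5, 0.4, -0.1]
opening: 0.0635
grip_force: 0.0
```

```bash
python3 -m inch '{"gripper":[0.08,0.08,0.08,0.08,0.08],"delta_pos":[[0,0,-0.02],[0,0,-0.05],[0,0,-0.09],[0,0,-0.13],[0,0,-0.15]],"turn":[[0,0,0],[0,0,0],[0,0,0],[0,0,0],[0,0,0]]}'|head -2
cat > key.py <<'E'
from plan import *
q=np.array([0.5628,0.0024,-0.0740,-0.0189,-0.1275,0.0643])
n=np.array([0,-np.sin(np.radians(35)),np.cos(np.radians(35))])
Z=lambda v:press2w(np.append(0,0) if 0 else v,0,0,q[2])[0]
nw=Z(n); row=Z([1,0,0]); ROT=R.from_matrix(np.c_[np.cross(row,-nw),row,-nw])
def tcp(i,out): # fingertip 'out' m off the board at key i
    return press2w([q[3]+i*.048,q[4],q[5]],*q[:3])[0]+nw*(out+.025)
E
python3 - <<'E'
from key import *
for l,c,u in(("bottle","scene",(226,340)),("bottle","side",(355,198)),("mug","scene",(148,352)),("hammer","scene",(140,300))): print(l,onz(cam(c),u,0).round(3))
for i in(-1,1): print(tcp(i,.12).round(3),tcp(i,.03).round(3))
print(rel(tcp(-1,.12),ROT)); s=bot.sense(); print(s["position"],s["qpos"])
E
```

```text
clock: 8.15
position: [0.524, 0.1624, 0.4173]
bottle [ 0.729 -0.316  0.   ]
bottle [ 0.701 -0.298  0.   ]
mug [ 0.604 -0.457  0.   ]
hammer [ 0.47  -0.365  0.   ]
[ 0.481 -0.203  0.183] [ 0.484 -0.151  0.109]
[ 0.576 -0.21   0.183] [ 0.58  -0.158  0.109]
([-0.2476, -0.2723, 0.2338], [-0.235, 0.58, 0.762])
[0.52401701 0.16244318 0.41729503] [ 8.47109135e-02  3.20403388e-01  9.57966379e-01  1.10251885e-04
  1.85823409e+00 -6.26491185e-01]
```

```bash
python3 - <<'E'
from key import *
from scipy.spatial.transform import Slerp
s=bot.sense(); T=R.from_rotvec(s["eef_rot"]); sl=Slerp([0,1],R.concatenate([T,ROT])); p0=s["position"];p1=tcp(-1,.22)
for f in(.1,.2,.3,.4,.5,1): print(rel(p0+f*(p1-p0),sl(f),s))
E
```

```text
([-0.0288, -0.0313, 0.0152], [-0.023, 0.058, 0.076])
([-0.0577, -0.0625, 0.0304], [-0.047, 0.116, 0.152])
([-0.0865, -0.0938, 0.0456], [-0.07, 0.174, 0.229])
([-0.1154, -0.125, 0.0607], [-0.094, 0.232, 0.305])
([-0.1442, -0.1563, 0.0759], [-0.117, 0.29, 0.381])
([-0.2884, -0.3125, 0.1518], [-0.235, 0.58, 0.762])
```

```bash
python3 -m inch '{"gripper":[0,0,0,0,0],"delta_pos":[[-0.029,-0.031,0.01],[-0.058,-0.0625,0.02],[-0.0865,-0.094,0.03],[-0.115,-0.125,0.05],[-0.144,-0.156,0.07]],"turn":[[-0.023,0.058,0.076],[-0.047,0.116,0.152],[-0.07,0.174,0.229],[-0.094,0.232,0.305],[-0.117,0.29,0.381]]}' 10; python3 -c "
from key import *
print(rel(tcp(-1,.22),ROT),bot.sense()['qpos'])"
```

```text
clock: 8.65
position: [0.4993, -0.05, 0.3435]
eef_rot: [-1.698, -2.362, -0.335]
contact_force: [0.6, -0.1, -0.8]
opening: 0.0422
grip_force: 0.0
([-0.2056, -0.0915, 0.0115], [-0.12, 0.288, 0.376]) [-0.45655995  0.28973426  1.2362247   0.2655827   1.78488018 -0.74596285]
```

```bash
python3 -m inch '{"gripper":[0,0,0,0,0],"delta_pos":[[-0.041,-0.018,0.002],[-0.082,-0.037,0.004],[-0.123,-0.055,0.007],[-0.165,-0.073,0.01],[-0.206,-0.0915,0.0115]],"turn":[[-0.024,0.058,0.075],[-0.048,0.115,0.15],[-0.072,0.173,0.226],[-0.096,0.23,0.3],[-0.12,0.288,0.376]]}' 10; python3 -m inch '{"gripper":[0,0],"delta_pos":[[0,0,0],[0,0,0]],"turn":[[0,0,0],[0,0,0]]}'; python3 -c "
from key import *
s=bot.sense();print(rel(tcp(-1,.22),ROT),s['qpos'])
c=cam('wrist');im=optics.read_camera('wrist'); cv2.imwrite('pics/w2.png',im[:,:,::-1]); np.save('w2.npy',c[4])
for i in(-1,0,1): print(proj(c,[tcp(i,.019)-.025*nw]))
"
```

```text
clock: 9.15
position: [0.477, -0.2609, 0.2649]
eef_rot: [-1.949, -1.808, -0.614]
contact_force: [0.0, -0.5, -0.0]
opening: 0.0023
grip_force: 0.0
clock: 9.35
position: [0.4772, -0.26, 0.265]
eef_rot: [-1.948, -1.811, -0.612]
contact_force: [0.9, 0.4, 1.1]
opening: 0.001
grip_force: 0.0
([-0.0001, -0.0009, -0.0], [-0.002, 0.001, 0.001]) [-0.88712041  0.51153152  1.19316678  0.42414028  1.8796031  -0.77571661]
[[257.66459612 172.2338669 ]]
[[296.47822701 172.24095122]]
[[335.39103109 172.23081668]]
```

View pics/w2.png

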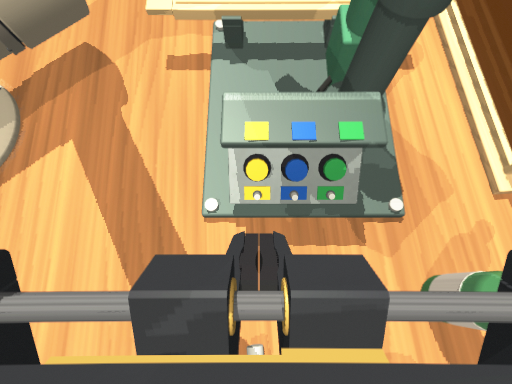

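The wrist view shows the caps yellow (257,169), blue (295,168) and green (333,168), about 4 px above where I predicted them. The pins are at (257,196), (295,197) and (331,196), all standing. I'll refit with these.

```bash
python3 - <<'E'
s=open('fit.py').read()
s=s.replace('np.load("w1.npy"))','np.load("w1.npy"));V=(*cam("wrist")[:4],np.load("w2.npy"))')
s=s.replace("     (W,C(-1","     (V,cap[0],(257,169)),(V,cap[1],(295,168)),(V,cap[2],(333,168)),(V,pin[0],(257,195)),(V,pin[1],(295,196)),(V,pin[2],(331,195)),(V,C(-1,-1),(203,215)),(V,C(1,-1),(404,215)),\n     (W,C(-1")
open('fit.py','w').write(s)
E
python3 fit.py | tail -n +1
```

```text
[ 0.5616  0.0049 -0.0697 -0.019  -0.1274  0.0646  0.2234 -2.1586  0.222 ] ang -123.68003896122485 yaw deg -3.991812985107799
[[0.5, -0.6], [-1.5, -1.6], [1.2, -2.9], [0.4, -0.7], [0.1, -1.3], [0.4, -0.1], [-0.5, -0.9], [0.4, -2.6], [0.2, -0.7], [1.1, -0.1], [0.3, -0.5], [-1.2, 0.2], [-1.8, 0.3], [-1.5, 0.1], [-0.0, 1.5], [0.7, 2.3], [1.6, 2.1], [0.2, 0.2], [-1.5, -1.0], [-1.0, -0.1], [-1.0, 1.1], [4.3, 0.4], [1.4, -0.8], [0.1, 0.3], [-2.2, -1.5], [1.2, -1.7], [3.2, 1.1], [-1.5, -1.6]]
pivot [[ 0.65136443 -0.0013761   0.2       ]] grip [[ 0.51571055 -0.17707002  0.252     ]]
key [[ 0.48592872 -0.11750004  0.06458618]]
key [[ 0.53381228 -0.12084151  0.06458618]]
key [[ 0.58169583 -0.12418298  0.06458618]]
[ 0.47749329 -0.25887194  0.26581471] [-1.94691603 -1.81397914 -0.61106426] [[0.058, 0.998, 0.04], [0.819, -0.071, 0.57], [0.572, -0.0, -0.821]] 9.4
```

```bash
sed -i 's/^q=.*/q=np.array([0.5616,0.0049,-0.0697,-0.0190,-0.1274,0.0646])/' key.py; cat > st.py <<'E'
from key import *
s=bot.sense(); f=-np.dot(np.array(s["contact_force"]),-nw)
T=R.from_rotvec(s["eef_rot"]); d=s["position"]-tcp(0,0)
print("clock",s["clock"],"tip out mm",round(1e3*d@nw,1),"row mm",round(1e3*d@row,1),"slope mm",round(1e3*d@np.cross(nw,row),1),"push N",round(float(f),1),np.round(s["contact_force"],1))
E
python3 st.py; python3 -c "
from key import *
print(rel(tcp(-1,.035),ROT))"
```

```text
clock 9.4 tip out mm 221.0 row mm -46.5 slope mm -0.6 push N -0.5 [ 0.6  0.3 -0.3]
([0.001, -0.0016, 0.186], [0.0, 0.003, -0.001])
```

```bash
python3 -m inch '{"gripper":[0,0,0,0,0],"delta_pos":[[0.001,-0.001,0.04],[0.001,-0.001,0.085],[0.001,-0.001,0.13],[0.001,-0.001,0.165],[0.001,-0.001,0.186]],"turn":[[0,0,0],[0,0,0],[0,0,0],[0,0,0],[0,0,0]]}'; python3 st.py
python3 -m inch '{"gripper":[0,0],"delta_pos":[[0,0,0.004],[0,0,0.008]],"turn":[[0,0,0],[0,0,0]]}' >/dev/null; python3 st.py
```

```text
clock: 9.9
position: [0.4837, -0.1488, 0.113]
eef_rot: [-1.943, -1.816, -0.609]
contact_force: [0.4, -1.2, -0.0]
opening: 0.0009
grip_force: 0.0
clock 9.9 tip out mm 32.6 row mm -48.0 slope mm 2.0 push N 0.7 [ 0.4 -1.2 -0. ]
clock 10.1 tip out mm 27.5 row mm -47.0 slope mm 0.7 push N 0.3 [ 0.8 -0.1  0.4]
```

```bash
python3 -m inch '{"gripper":[0,0,0],"delta_pos":[[0,0,0.002],[0,0,0.004],[0,0,0.004]],"turn":[[0,0,0],[0,0,0],[0,0,0]]}' >/dev/null; python3 st.py
python3 -m inch '{"gripper":[0,0,0],"delta_pos":[[0,0,0.002],[0,0,0.003],[0,0,0.003]],"turn":[[0,0,0],[0,0,0],[0,0,0]]}' >/dev/null; python3 st.py
python3 -m inch '{"gripper":[0,0,0],"delta_pos":[[0,0,0.002],[0,0,0.003],[0,0,0.003]],"turn":[[0,0,0],[0,0,0],[0,0,0]]}' >/dev/null; python3 st.py
```

```text
clock 10.4 tip out mm 23.8 row mm -47.1 slope mm -0.3 push N 2.4 [0.3 0.  2.9]
clock 10.7 tip out mm 20.3 row mm -47.3 slope mm -0.4 push N 3.8 [ 1.  -0.8  4.1]
clock 11.0 tip out mm 18.1 row mm -47.2 slope mm -0.5 push N 13.6 [ 0.6 -5.  13.2]
```

```bash
python3 -m inch '{"gripper":[0,0,0,0,0],"delta_pos":[[0,0,-0.005],[0,0,-0.012],[0,0,-0.03],[0,0,-0.05],[0,0,-0.06]],"turn":[[0,0,0],[0,0,0],[0,0,0],[0,0,0],[0,0,0]]}' >/dev/null; python3 st.py; python3 -c "
from key import *
print(rel(tcp(0,.075),ROT),rel(tcp(0,.032),ROT))
im=optics.read_camera('wrist');cv2.imwrite('pics/w3.png',cv2.resize(im[:260,100:420,::-1],None,fx=2,fy=2))"
```

```text
clock 11.5 tip out mm 78.1 row mm -47.7 slope mm -0.5 push N 0.3 [0.4 0.6 0.8]
([0.0006, 0.0477, 0.0031], [0.0, 0.003, -0.002]) ([0.0007, 0.0477, 0.0461], [0.0, 0.003, -0.002])
```

View pics/w3.png

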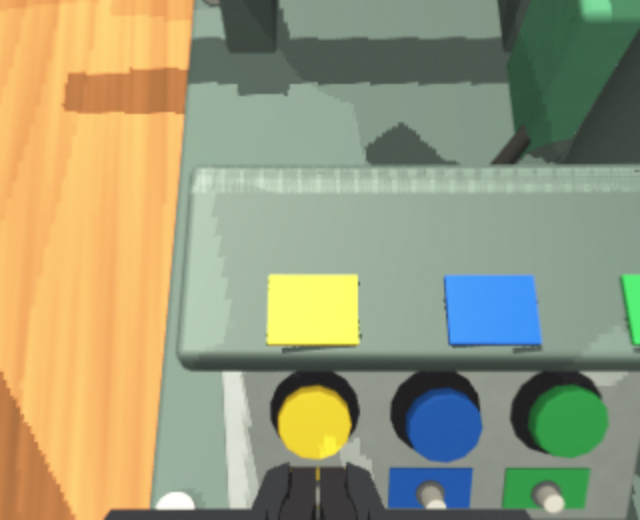

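The yellow cap is back up and lined up with the fingers. Its pin is hidden behind them, at about (318,490). I'll check it numerically from the blue standoff.

```bash
python3 -m inch '{"gripper":[0,0],"delta_pos":[[0.0005,0.024,0],[0.0005,0.0477,0]],"turn":[[0,0,0],[0,0,0]]}' >/dev/null; python3 st.py; cat > pin.py <<'E'
from key import *
sl=-np.cross(nw,row)
c=cam('wrist');im=optics.read_camera('wrist').astype(int)
for i,nm in((-1,'yellow'),(0,'blue'),(1,'green')):
    for h in(0,.007):
        u,v=proj(c,tcp(i,0)-.025*nw+.036*sl+h*nw)[0]
        if 10<v<374 and 10<u<502:
            a=im[int(v)-14:int(v)+15,int(u)-14:int(u)+15]; w=((a.max(2)-a.min(2)<40)&(a.min(2)>110)); print(nm,h,round(u),round(v),"whitish px",w.sum())
E
python3 pin.py
```

```text
clock 11.75 tip out mm 76.6 row mm 0.3 slope mm 0.1 push N 0.6 [ 0.1 -0.3  0.5]
yellow 0 202 245 whitish px 218
yellow 0.007 200 249 whitish px 116
blue 0 258 245 whitish px 65
blue 0.007 258 249 whitish px 13
green 0 314 245 whitish px 270
green 0.007 315 248 whitish px 154
```

```bash
python3 -c "
from h import *
im=optics.read_camera('wrist').astype(int).min(2)
for u in(201,314): print(im[226:262:2,u-18:u+19:2]); print()
"
```

```text
[[ 71  72  71  72  72  71  71  72  70  69 166 178 176 176 176 177 178 178
  178]
 [ 71  72  72  72  71  72  72  82 134 179 177 178 176 176 177 178 178 177
  177]
 [149 144  96  93  80 128 179 180 179 178 178 177 176 176 176 176 176 177
  177]
 [176 176 176 178 178 178 178 178 177 178 177 177 176 174 176 177 176 178
  177]
 [166 166 165 165 165 165 167 172 155 139 140 140 139 165 171 171 174 178
  177]
 [ 72  72  72  72  71  72  72  72  71  72  72  73  73  73  74  73  77 172
  179]
 [ 72  71  71  72  71  73  72  72  72  71  71  71  72  72  72  73  72 165
  178]
 [ 72  71  72  73  72  72  72  72  73  71  72  72  72  72  71  72  73 147
  178]
 [ 71  72  72  72  74 105 115 102  66  64  72  72  73  73  71  72  74 146
  176]
 [ 73  72  73  87 120 141 155 121 119  81  72  71  72  72  72  72  71 167
  174]
 [ 73  72  72 117 180 248 247 227 132 108  68  72  71  71  72  72  74 168
  175]
 [ 71  71  76 128 246 247 246 245 209 105  74  72  72  72  72  71  74 167
  174]
 [ 72  71  73 122 246 246 245 244 227  92  70  71  72  71  72  72  72 155
  175]
 [ 72  72  71  78 187 244 244 242 141 103  72  
[... 1118 characters left out ...]
 121 138 108  96  57  55  54  56  55  54  54
  126]
 [ 55  54  55  55  61  97 139 150 152 150 109  84  55  55  55  56  55  55
  135]
 [ 54  56  55  56  78 107 142 150 156 156 139  91  55  55  57  56  56  56
  137]
 [ 56  56  57  56  69  95 137 213 219 219 217  90  57  56  55  57  55  56
  141]
 [ 55  54  55  55  56  95 165 218 219 217 218 129  56  55  56  55  56  56
  140]
 [ 62  62  62  62  62  62 103 143 143 143 143  91  62  63  62  62  62  63
  107]
 [ 67  68  69  68  68  68  70  70  68  68  67  69  68  68  68  69  69  69
   71]
 [ 68  68  69  68  67  68  67  68  68  69  67  68  68  68  69  68  69  70
   70]
 [ 69  70  68  69  68  69  69  67  69  68  68  66  68  69  68  69  68  69
   69]]
```

The pixel values show the yellow pin as a flush disc inside its ring, so it has sunk. The green pin still shows its shaft below the ring, so it is standing. Next is blue.

```bash
python3 -m inch '{"gripper":[0,0,0,0],"delta_pos":[[0,0,0.02],[0,0,0.038],[0,0,0.048],[0,0,0.048]],"turn":[[0,0,0],[0,0,0],[0,0,0],[0,0,0]]}' >/dev/null; python3 st.py
python3 -m inch '{"gripper":[0,0,0],"delta_pos":[[0,0,0.002],[0,0,0.003],[0,0,0.003]],"turn":[[0,0,0],[0,0,0],[0,0,0]]}' >/dev/null; python3 st.py
```

```text
clock 12.25 tip out mm 27.9 row mm -0.7 slope mm 0.2 push N 1.6 [-1.5 -2.1  0.4]
clock 12.55 tip out mm 26.6 row mm 0.1 slope mm 0.0 push N 2.7 [-1.3 -1.4  2.2]
```

```bash
python3 -m inch '{"gripper":[0,0,0],"delta_pos":[[0,0,0.002],[0,0,0.003],[0,0,0.003]],"turn":[[0,0,0],[0,0,0],[0,0,0]]}' >/dev/null; python3 st.py
python3 -m inch '{"gripper":[0,0,0],"delta_pos":[[0,0,0.001],[0,0,0.002],[0,0,0.002]],"turn":[[0,0,0],[0,0,0],[0,0,0]]}' >/dev/null; python3 st.py
```

```text
clock 12.85 tip out mm 23.2 row mm 0.2 slope mm 0.0 push N 3.1 [-1.5 -1.8  2.4]
clock 13.15 tip out mm 21.1 row mm 0.2 slope mm 0.0 push N 5.0 [-1.7 -3.7  3.4]
```

```bash
python3 -m inch '{"gripper":[0,0,0],"delta_pos":[[0,0,0.001],[0,0,0.002],[0,0,0.002]],"turn":[[0,0,0],[0,0,0],[0,0,0]]}' >/dev/null; python3 st.py
```

```text
clock 13.45 tip out mm 20.9 row mm 0.3 slope mm 0.0 push N 19.2 [-6.5 -9.6 16.4]
```

```bash
python3 -m inch '{"gripper":[0,0,0,0,0],"delta_pos":[[0,0,-0.005],[0,0,-0.012],[0,0,-0.03],[0,0,-0.05],[0,0,-0.057]],"turn":[[0,0,0],[0,0,0],[0,0,0],[0,0,0],[0,0,0]]}' >/dev/null; python3 st.py; python3 -c "
from key import *
print(rel(tcp(1,.075),ROT))"
```

```text
clock 13.95 tip out mm 77.3 row mm 0.5 slope mm 0.1 push N -1.0 [ 0.8  0.5 -0.8]
([-0.0001, 0.0475, 0.0024], [0.002, 0.003, -0.001])
```

```bash
python3 -m inch '{"gripper":[0,0,0],"delta_pos":[[0,0.024,0],[0,0.0475,0.001],[0,0.0475,0.002]],"turn":[[0,0,0],[0,0,0],[0,0,0]]}' >/dev/null; python3 st.py; python3 -c "
from h import *
im=optics.read_camera('wrist').astype(int).min(2)
print(im[226:262:2,201-18:201+19:2])
"
```

```text
clock 14.25 tip out mm 73.0 row mm 49.0 slope mm 0.1 push N -0.2 [-0.1  0.6  0.1]
[[ 47  47  45  47  46  47  46  46  47  46  37  39 106 169 169 169 172 170
  167]
 [ 47  46  47  46  46  47  47  46  47  47  72 171 171 169 171 169 170 169
  162]
 [ 46  46  47  47  45  47  45  47  47  57 165 169 170 168 169 170 169 167
  152]
 [ 50  47  47  46  47  47  49  71 138 169 168 170 169 169 170 169 169 167
  144]
 [169 169 141 129  91 125 167 170 170 169 169 170 170 170 169 170 170 168
  143]
 [113 111 114 144 142 144 145 146 145 145 145 146 146 148 155 150 136 126
  134]
 [ 47  47  48  48  47  46  46  45  46  46  46  47  46  48  47  47  47  55
  135]
 [ 47  46  47  47  47  46  47  46  46  46  46  46  46  46  47  46  46  55
  136]
 [ 47  47  47  46  47  47  46  43  48  49  46  47  47  47  45  46  47  59
  164]
 [ 46  46  46  47  49  74 104 107  95  56  40  46  47  46  48  48  47  56
  167]
 [ 47  46  47  45  92 114 135 139 120 111  58  47  47  46  47  48  47  54
  167]
 [ 46  46  46  58 113 154 151 147 139 117  96  48  47  46  47  47  47  49
  159]
 [ 47  46  47  66 138 242 242 241 174 124  92  47  46  47  47  47  46  48
  159]
 [ 47  47  47  53 215 242 241 240 236 115  88  43  46  47  47  47  48  48
  141]
 [ 54  55  55  55 140 165 164 162 159  96  82  56  56  56  56  55  56  55
   90]
 [ 65  65  63  65  66  65  65  64  65  65  65  65  64  67  65  65  65  65
   65]
 [ 65  65  65  64  65  65  66  65  66  64  64  64  64  65  64  64  65  63
   65]
 [ 64  64  65  65  64  64  65  65  65  63  64  65  63  64  63  66  66  64
   64]]
```

The blue pin reading is ambiguous, so I'll back off along the tool axis for a clear look.

```bash
python3 -m inch '{"gripper":[0,0,0,0,0],"delta_pos":[[0,0,-0.03],[0,0,-0.06],[0,0,-0.08],[0,0,-0.08],[0,0,-0.08]],"turn":[[0,0,0],[0,0,0],[0,0,0],[0,0,0],[0,0,0]]}' >/dev/null; python3 -c "
from key import *
c=cam('wrist');im=optics.read_camera('wrist')
u,v=proj(c,tcp(0,0)-.025*nw)[0].astype(int);print(u,v)
sc=optics.read_camera('scene')
a=cv2.resize(im[v-30:v+55,u-80:u+80,::-1],(800,425),interpolation=cv2.INTER_CUBIC)
b=cv2.resize(sc[230:265,185:245,::-1],(300,175),interpolation=cv2.INTER_CUBIC)
o=np.zeros((600,800,3),np.uint8);o[:425]=a;o[425:,:300]=b;cv2.imwrite('pics/w4.png',o)"
```

```text
214 182
```

View pics/w4.png

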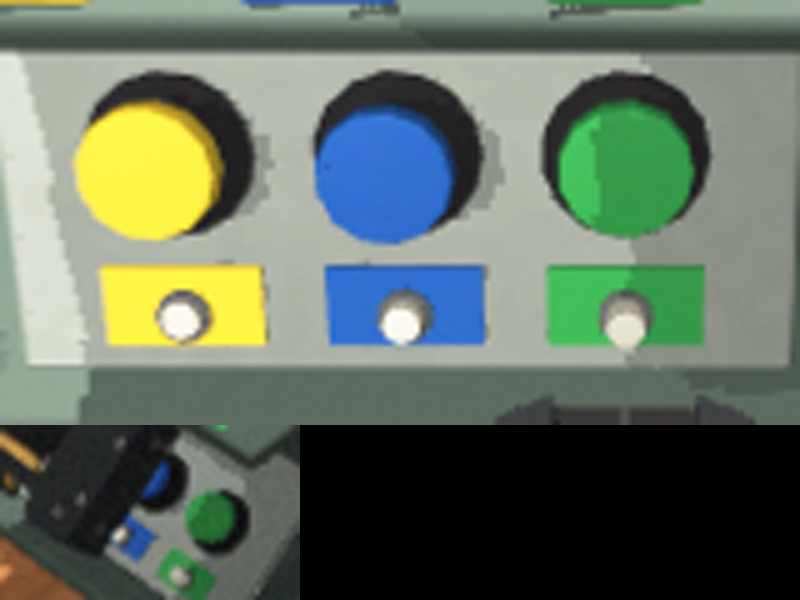

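The yellow pin's top at (180,320) is sunk. Blue at (401,324) is down but looks slightly prouder than yellow. Green at (626,332) is standing. I'll measure the pin heights numerically before deciding on a re-press.

```bash
cat > ph.py <<'E'
from key import *
sl=-np.cross(nw,row); bot.sense(); c=cam('wrist'); im=optics.read_camera('wrist').astype(int)
up=cv2.resize(im.astype(np.uint8),None,fx=4,fy=4,interpolation=cv2.INTER_CUBIC).astype(int)
for i in(-1,0,1):
    b=tcp(i,0)-.025*nw+.036*sl; u,v=(proj(c,b)[0]*4).astype(int)
    a=up[v-40:v+50,u-50:u+50]; m=((a.min(2)>175)&(a.max(2)-a.min(2)<45)).astype(np.uint8)
    m[:15]=0
    k,l,st,ce=cv2.connectedComponentsWithStats(m); 
    if k<2: print(i,"none"); continue
    j=1+np.argmax(st[1:,4]); uv=((ce[j]+[u-50,v-40])/4+.0)
    r=least_squares(lambda w:proj(c,b+w[0]*nw+w[1]*sl)[0]-uv,[.005,0]) # row/slope-free: rough
    P=[proj(c,b+h*nw)[0] for h in(0,.007)]
    print(i,"area",st[j,4]/16,"centroid",uv.round(2),"pred h0",P[0].round(2),"h7",P[1].round(2))
E
python3 ph.py; python3 st.py
```

```text
-1 area 41.4375 centroid [169.81 216.46] pred h0 [172.85 213.96] h7 [171.   216.25]
0 area 41.6875 centroid [214.12 217.34] pred h0 [216.1  213.84] h7 [215.18 216.12]
1 area 38.125 centroid [259.09 218.44] pred h0 [259.25 213.73] h7 [259.26 216.01]
clock 14.95 tip out mm 152.6 row mm 47.2 slope mm 0.4 push N 0.0 [-0.2  0.5  0.4]
```

```bash
python3 - <<'E'
from key import *
S,D=cam("scene"),cam("side")
for n,c in(("scene",S),("side",D)):
    r=optics.regions_of(n,"glue_bottle"); 
    if r: ys,xs=np.nonzero(r[0]["mask"]); j=np.argmin(ys); print(n,xs[ys<ys.min()+4].mean(),ys.min(),ys.max(),"top",onz(c,(xs[ys<ys.min()+4].mean(),ys.min()+3),.168).round(3))
print(rel(tcp(0,.08),ROT),rel(tcp(0,.035),ROT))
E
cat >> st.py <<'E'
tq=np.array(s["ft_torque"]); print("torque tool",T.inv().apply(tq).round(2),"force tool",T.inv().apply(s["contact_force"]).round(1))
E
```

```text
scene 223.26470588235293 285 343 top [ 0.716 -0.294  0.168]
side 365.11764705882354 160 200 top [ 0.687 -0.294  0.168]
([-0.0004, -0.0473, 0.0731], [-0.001, 0.001, -0.002]) ([-0.0004, -0.0473, 0.1181], [-0.001, 0.001, -0.002])
```

```bash
python3 -m inch '{"gripper":[0,0,0,0,0],"delta_pos":[[0,-0.024,0.02],[0,-0.047,0.04],[0,-0.047,0.08],[0,-0.047,0.11],[0,-0.047,0.118]],"turn":[[0,0,0],[0,0,0],[0,0,0],[0,0,0],[0,0,0]]}' >/dev/null; python3 st.py
python3 -m inch '{"gripper":[0,0,0],"delta_pos":[[0,0,0.003],[0,0,0.005],[0,0,0.005]],"turn":[[0,0,0],[0,0,0],[0,0,0]]}' >/dev/null; python3 st.py
python3 -m inch '{"gripper":[0,0,0],"delta_pos":[[0,0,0.002],[0,0,0.004],[0,0,0.004]],"turn":[[0,0,0],[0,0,0],[0,0,0]]}' >/dev/null; python3 st.py
```

```text
clock 15.55 tip out mm 33.1 row mm -0.5 slope mm 0.7 push N -0.2 [ 0.5 -0.2 -0.4]
torque tool [ 0.03 -0.41 -0.01] force tool [-0.3  0.6  0.2]
clock 15.85 tip out mm 32.0 row mm 1.1 slope mm -0.1 push N 0.0 [ 0.3 -0.4 -0.2]
torque tool [ 0.06 -0.36  0.05] force tool [-0.5  0.4 -0. ]
clock 16.15 tip out mm 27.4 row mm 0.9 slope mm -0.1 push N 2.1 [ 0.3 -1.2  1.7]
torque tool [-0.05 -0.39  0.02] force tool [-0.   0.4 -2.1]
```

```bash
for k in 1; do python3 -m inch '{"gripper":[0,0,0],"delta_pos":[[0,0,0.001],[0,0,0.003],[0,0,0.003]],"turn":[[0,0,0],[0,0,0],[0,0,0]]}' >/dev/null; python3 st.py; done
python3 -m inch '{"gripper":[0,0,0],"delta_pos":[[0,0,0.001],[0,0,0.002],[0,0,0.002]],"turn":[[0,0,0],[0,0,0],[0,0,0]]}' >/dev/null; python3 st.py
```

```text
clock 16.45 tip out mm 24.1 row mm 0.8 slope mm -0.0 push N 3.3 [ 0.9 -2.1  2.6]
torque tool [-0.23 -0.4   0.04] force tool [-0.1  1.  -3.3]
clock 16.75 tip out mm 22.1 row mm 0.8 slope mm -0.0 push N 3.5 [ 2.6 -3.1  2.2]
torque tool [-0.29 -0.52  0.07] force tool [-1.1  2.8 -3.5]
```

```bash
python3 -m inch '{"gripper":[0,0,0],"delta_pos":[[0,0,0.001],[0,0,0.002],[0,0,0.002]],"turn":[[0,0,0],[0,0,0],[0,0,0]]}' >/dev/null; python3 st.py
```

```text
clock 17.05 tip out mm 21.0 row mm 0.9 slope mm -0.0 push N 11.0 [-0.  -6.2  9.1]
torque tool [ 0.05 -0.3   0.04] force tool [  0.1   0.4 -11. ]
```

```bash
python3 -m inch '{"gripper":[0,0,0],"delta_pos":[[0,0,0.0005],[0,0,0.001],[0,0,0.001]],"turn":[[0,0,0],[0,0,0],[0,0,0]]}' >/dev/null; python3 st.py
python3 -m inch '{"gripper":[0,0,0,0,0],"delta_pos":[[0,0,-0.005],[0,0,-0.012],[0,0,-0.04],[0,0,-0.08],[0,0,-0.12]],"turn":[[0,0,0],[0,0,0],[0,0,0],[0,0,0],[0,0,0]]}' >/dev/null
python3 -m inch '{"gripper":[0,0,0],"delta_pos":[[0,0.024,-0.01],[0,0.047,-0.013],[0,0.047,-0.013]],"turn":[[0,0,0],[0,0,0],[0,0,0]]}' >/dev/null; python3 st.py; python3 ph.py
```

```text
clock 17.35 tip out mm 20.9 row mm 0.9 slope mm -0.0 push N 17.9 [-2.7 -9.  15.4]
torque tool [ 0.46 -0.23  0.05] force tool [  1.3  -2.  -17.9]
clock 18.15 tip out mm 151.5 row mm 48.6 slope mm 0.3 push N 0.1 [-1.3 -0.5 -0.3]
torque tool [ 0.04 -0.32  0.05] force tool [-0.7 -1.2 -0.1]
-1 area 42.75 centroid [167.58 216.38] pred h0 [170.97 213.92] h7 [169.07 216.22]
0 area 43.1875 centroid [212.03 217.34] pred h0 [214.38 213.85] h7 [213.42 216.14]
1 area 41.4375 centroid [256.97 218.46] pred h0 [257.67 213.79] h7 [257.66 216.09]
```

```bash
python3 - <<'E'
import re
s=open('ph.py').read()
s=s.replace("bot.sense(); c=cam('wrist'); im=optics.read_camera('wrist').astype(int)","c=(*cam('wrist')[:4],np.load('w2.npy')); im=cv2.imread('pics/w2.png')[:,:,::-1].astype(int)")
exec(s)
E
python3 - <<'E'
# ring/pin geometry now: profile down each pin's centre column
from h import *
im=optics.read_camera('wrist').astype(int)
for u in(168,212,257): print(u,[im[206:226,u+k].min(1).tolist() for k in(0,)], im[217,u-9:u+10].min(1).tolist())
E
```

```text
-1 area 29.8125 centroid [257.02 196.84] pred h0 [257.14 193.88] h7 [257.12 195.42]
0 area 25.5 centroid [294.89 197.56] pred h0 [292.98 193.75] h7 [293.6  195.29]
1 area 23.5625 centroid [331.89 196.39] pred h0 [328.89 193.62] h7 [330.16 195.16]
168 [[63, 71, 70, 71, 71, 112, 125, 209, 244, 243, 241, 241, 240, 238, 147, 105, 166, 169, 169, 166]] [71, 70, 68, 69, 74, 118, 200, 242, 242, 241, 241, 240, 237, 207, 108, 91, 71, 70, 70]
212 [[43, 47, 49, 49, 54, 93, 116, 151, 185, 244, 244, 242, 241, 240, 238, 123, 167, 165, 166, 163]] [48, 48, 48, 48, 49, 67, 152, 243, 243, 242, 242, 241, 240, 234, 121, 89, 76, 48, 46]
257 [[56, 66, 66, 66, 70, 92, 115, 146, 146, 160, 214, 211, 209, 208, 206, 203, 171, 164, 164, 161]] [66, 65, 65, 65, 67, 91, 120, 193, 211, 211, 210, 210, 210, 201, 112, 88, 58, 54, 51]
```

```bash
python3 - <<'E'
import cv2
im=cv2.imread('pics/w2.png').astype(int).min(2)
for u in(257,295,332):
    print(u); print(im[186:203,u-6:u+7])
w=cv2.imread('pics/w3.png').astype(int).min(2)
for u in(432,548): print(u); print(w[472:514:2,u-20:u+22:4])
E
```

```text
257
[[ 89  88  87  87  83  83  78  79  77  78  77  79  78]
 [ 69  68  68  68  68  68  68  67  68  68  68  68  67]
 [ 68  66  67  68  68  68  68  68  68  68  68  68  67]
 [ 68  68  67  68  67  68  68  68  68  67  68  68  68]
 [ 67  67  70  69  71  77  79  74  70  63  68  67  68]
 [ 68  67  71  88 105 113 114 109  95  64  68  68  68]
 [ 68  68  84 113 127 140 140 129  99  86  69  68  68]
 [ 67  72 107 125 154 159 152 145 124  92  80  60  69]
 [ 67  78 115 145 183 224 226 199 141 102  85  56  68]
 [ 68  76 112 181 242 241 241 238 213 103  80  55  67]
 [ 69  72 118 226 240 240 239 238 234 121  76  57  69]
 [ 67  70 103 226 239 238 237 237 233 118  62  60  68]
 [ 69  69  78 157 235 237 236 234 225  73  69  68  68]
 [ 90  91  91 100 178 229 232 219 128  90  90  91  88]
 [161 161 161 164 163 167 172 159 160 159 159 160 161]
 [163 163 162 163 164 163 162 160 160 160 160 160 159]
 [162 161 162 163 162 162 161 160 157 159 160 160 158]]
295
[[ 69  69  69  70  71  71  71  70  70  70  71  70  71]
 [ 39  39  37  37  38  38  37  38  38  38  37  38  36]
 [ 38  38  37  40  38  37  38  39  38  39  39 
[... 3003 characters left out ...]
  53  60  80  92  94  89  75  54  52  52]
 [ 52  55  75  94 115 125 107  91  64  53  53]
 [ 52  59  86 111 135 142 132  98  73  52  53]
 [ 52  66  93 126 141 145 144 115  80  53  52]
 [ 52  71 100 130 139 144 146 133  88  54  52]
 [ 52  75 104 129 138 149 162 163 105  55  53]
 [ 53  76 103 125 136 166 194 198 153  59  53]
 [ 52  75  97 122 140 189 209 209 195  81  54]
 [ 53  67  92 120 151 203 210 209 207 105  52]
 [ 53  56  89 113 166 207 209 208 208 128  53]
 [ 51  53  79 102 169 207 208 208 206 133  53]
 [ 56  57  65  87 161 206 207 208 200 120  57]
 [102 102 102 107 148 203 205 207 189 122  96]
 [126 130 128 127 137 184 202 196 164 131 125]
 [122 135 133 132 133 152 173 165 144 133 132]]
```

Comparing with the earlier frames settles it: the blue pin stood taller than the others to begin with, and it has dropped about 7 mm. Both presses also ended at the same hard stop. Next is green.

```bash
python3 -c "
from key import *
print(rel(tcp(1,.035),ROT))"; python3 -m inch '{"gripper":[0,0,0,0,0],"delta_pos":[[0,-0.001,0.035],[0,-0.001,0.07],[0,-0.001,0.1],[0,-0.001,0.115],[0,-0.001,0.12]],"turn":[[0,0,0],[0,0,0],[0,0,0],[0,0,0],[0,0,0]]}' >/dev/null; python3 st.py
python3 -m inch '{"gripper":[0,0,0],"delta_pos":[[0,0,0.003],[0,0,0.005],[0,0,0.005]],"turn":[[0,0,0],[0,0,0],[0,0,0]]}' >/dev/null; python3 st.py
```

```text
([-0.0002, 0.0013, 0.116], [-0.002, 0.001, -0.002])
clock 18.75 tip out mm 30.1 row mm 45.1 slope mm 0.5 push N 0.6 [-0.5 -0.6  0.3]
torque tool [ 0.09 -0.33  0.04] force tool [-0.3 -0.5 -0.6]
clock 19.05 tip out mm 27.7 row mm 46.6 slope mm -0.1 push N 0.6 [ 0.4 -0.6  0.3]
torque tool [ 0.08 -0.28 -0.  ] force tool [-0.3  0.5 -0.6]
```

Nudging +1 mm along the row, then continuing.

```bash
python3 -m inch '{"gripper":[0,0,0],"delta_pos":[[0,0.001,0.002],[0,0.001,0.004],[0,0.001,0.004]],"turn":[[0,0,0],[0,0,0],[0,0,0]]}' >/dev/null; python3 st.py
python3 -m inch '{"gripper":[0,0,0],"delta_pos":[[0,0,0.002],[0,0,0.003],[0,0,0.003]],"turn":[[0,0,0],[0,0,0],[0,0,0]]}' >/dev/null; python3 st.py
```

```text
clock 19.35 tip out mm 23.2 row mm 47.8 slope mm -0.1 push N 2.3 [-0.  -1.5  1.8]
torque tool [-0.08 -0.33  0.04] force tool [-0.2  0.1 -2.3]
clock 19.65 tip out mm 20.2 row mm 47.8 slope mm -0.1 push N 3.5 [ 1.6 -2.3  2.8]
torque tool [-0.16 -0.37  0.02] force tool [-0.2  1.7 -3.5]
```

```bash
python3 -m inch '{"gripper":[0,0,0],"delta_pos":[[0,0,0.001],[0,0,0.002],[0,0,0.002]],"turn":[[0,0,0],[0,0,0],[0,0,0]]}' >/dev/null; python3 st.py
python3 -m inch '{"gripper":[0,0,0],"delta_pos":[[0,0,0.001],[0,0,0.002],[0,0,0.002]],"turn":[[0,0,0],[0,0,0],[0,0,0]]}' >/dev/null; python3 st.py
```

```text
clock 19.95 tip out mm 18.1 row mm 47.8 slope mm -0.0 push N 3.2 [ 1.4 -2.3  2.4]
torque tool [-0.29 -0.44  0.03] force tool [-0.5  1.5 -3.2]
clock 20.25 tip out mm 16.6 row mm 47.8 slope mm -0.1 push N 8.8 [ 0.2 -5.4  7. ]
torque tool [-0.09 -0.34  0.  ] force tool [-0.5  0.6 -8.8]
```

```bash
python3 -m inch '{"gripper":[0,0,0],"delta_pos":[[0,0,0.0005],[0,0,0.001],[0,0,0.001]],"turn":[[0,0,0],[0,0,0],[0,0,0]]}' >/dev/null; python3 st.py
python3 -m inch '{"gripper":[0,0,0,0,0],"delta_pos":[[0,0,-0.005],[0,0,-0.012],[0,0,-0.04],[0,0,-0.085],[0,0,-0.133]],"turn":[[0,0,0],[0,0,0],[0,0,0],[0,0,0],[0,0,0]]}' >/dev/null
python3 -m inch '{"gripper":[0,0],"delta_pos":[[0,0,0],[0,0,0]],"turn":[[0,0,0],[0,0,0]]}' >/dev/null
python3 st.py; python3 ph.py
python3 - <<'E'
from key import *
c=cam('wrist');im=optics.read_camera('wrist');sd=optics.read_camera('side')
u,v=proj(c,tcp(0,0)-.025*nw)[0].astype(int)
o=np.zeros((600,800,3),np.uint8);o[:300]=cv2.resize(im[v-10:v+50,u-80:u+80,::-1],(800,300),interpolation=cv2.INTER_CUBIC)
o[300:600,:400]=cv2.resize(sd[120:285,170:390,::-1],(400,300)); o[300:,400:]=cv2.resize(optics.read_camera('scene')[150:360,110:390,::-1],(400,300));cv2.imwrite('pics/fin.png',o)
E
```

```text
clock 20.55 tip out mm 16.6 row mm 47.9 slope mm -0.0 push N 15.2 [-2.3 -7.8 13. ]
torque tool [ 0.22 -0.2   0.03] force tool [  0.9  -1.7 -15.2]
clock 21.25 tip out mm 147.9 row mm 47.2 slope mm 0.2 push N -0.7 [ 0.5 -0.1 -0.9]
torque tool [ 0.04 -0.35  0.04] force tool [-0.6  0.5  0.7]
-1 area 43.125 centroid [168.01 217.56] pred h0 [171.19 215.13] h7 [169.27 217.49]
0 area 44.1875 centroid [212.93 218.46] pred h0 [215.09 214.99] h7 [214.14 217.34]
1 area 36.5625 centroid [258.47 217.1 ] pred h0 [258.88 214.86] h7 [258.89 217.21]
```

View pics/fin.png

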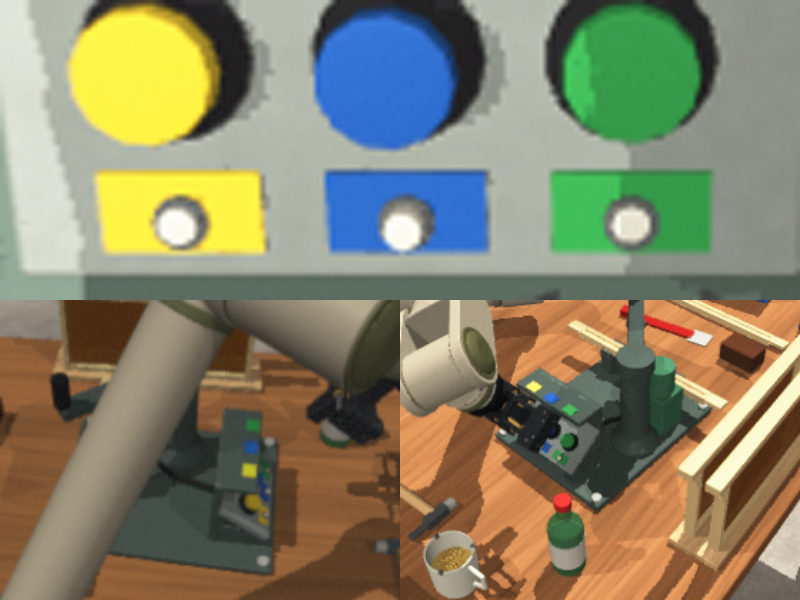

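The final view shows all three pins down: yellow (180,228), blue (403,231) and green (631,223). The caps are up, the handle is at its stop over the bar, and nothing else has been disturbed.

```bash
python3 -c "
from station import bot
print(bot.hand_in())"
```

```text
the job is handed in; nothing more can be done
None
```

I swung the press arm to its stop over the bar, pressed yellow, blue and green in that order until each bottomed (at most 19 N) with its pin down, and handed in at about 21 s; blue got a second press before green because its pin looked high, though its pin simply stood taller to start with.

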